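# Crate the egg-wash bottles from the sloping rack

## Robot

A 7-joint arm with a two-finger parallel gripper is mounted at the origin on the work surface. World frame = base frame: x ahead of the robot, y to its left, z up, the work surface at z = 0. Lengths are in m, angles in rad, forces in N, time in s.
With the tool pointing down it reaches from about 0.35 to 0.9 m from the base axis. Payload 8.1 kg.
Tool frame: the origin (TCP) lies at the very end of the fingers, on their centre line; the grasp point (between the pads) lies 19 mm behind it; z points along the fingers, y is the line along which they close (so a half turn about z gives the same grasp; the last joint's range is limited). The gripper opens to 85 mm and grips with 20 to 120 N. Pads are 22 mm wide; open, the fingers measure 114 mm over their backs; the gripper's body (76 mm by 85 mm) begins 54 mm behind the grasp point. The pads swing forward as they close: fully open they stand 13 mm farther back than shut.
Start: joints at [-1.239, 0.434, 0.025, 1.573, -0.012, 1.134, -0.075], TCP at [0.263, 0.567, 0.231] pointing down, gripper open.
Joint ranges: [-2.62, 2.62], [-0.44, 2.09], [-1.27, 1.32], [0.08, 2.57], [-1.32, 4.46], [0.12, 2], [-2.74, 2.74]. Speed limits (rad/s): [2.22, 2.22, 3.01, 3.01, 3.14, 3.14, 3.14].

## Interface

Orientations are given as a rotation vector (axis times angle).
In Python, from plant import status, imaging, job gives the robot as it stands.
- The arm moves only by the shell command python3 -m handwheel 'ROWS' [FORCE]. ROWS is JSON, a list of rows, each a list of 7 numbers: the shift along the tool's x, y, z as a fraction of full scale, then the turn, a rotation vector about the tool's x, y, z as a fraction of full scale, then the closure, from -1 (fully open) to 1 (shut). In form: [[dx, dy, dz, ax, ay, az, gripper], ...]. A call has 1 to 8 rows; each row shifts and turns the commanded pose from where the row before left it, along the tool's axes as they then stand; what a row does not reach is not made up. Full scale, the value 1, is 25 mm for a shift and 0.15 rad for a turn. A row lasts 1/10 s, in which the tool goes at most 50 mm and 8.59 degrees, less where a joint would pass 70% of its speed; a pose out of reach is approached as far as the arm can. A call with a number of a shift or a turn outside -1 to 1 is refused whole. A call with a gripper value outside its range is refused whole. The fingers move at their own pace and stop on an object; FORCE is the grip in N (left out, the last holds). Time passes only in rows, so rows that do not move let the fingers close. It gives the time, the measured TCP pose, the force, the opening and the grip force at its end, in the units of the state.
- status.get_obs(): the state, without advancing time (a new reading comes with each control period).
- imaging.get_image(name): name is "side" or "top"; returns (picture, depth): 400x640x3 uint8, red, green, blue; 400x640 float32, m along the optical axis (not along the pixel's ray), 0 where there is no reading.
- imaging.camera_params(name): a dict with "mtx" (3x3 intrinsics, pixels), "rvec" (rotation vector, rad) and "tvec" (3), from world to camera coordinates, as OpenCV has them. Camera axes: x right, y down, z forward; pixel columns grow to the right and rows downward; lengths in m; the calibration is good to about 2 mm. A picture is of the moment at which its call begins. camera_params takes no time and is no camera call.
- job.sign_off(): hands the job in; it is judged then, once.
The state is a dict: "clock": time; "q": joint angles; "joint_vel": joint speeds; "effort": joint torques, N m; "eef_pos": TCP position; "tcp_rot": TCP orientation; "wrist_force": force on the tool from outside, world axes, zero at the start; "torque": the same for the moment, N m; "finger_gap": finger opening in m; "grip_force": force on a finger pad.
Only numpy, scipy, OpenCV 4.12 (cv2) and the standard library are available. Lean on these libraries where they do the work, as an engineer would, in place of code of your own. Each camera call takes 0.05 s, during which the arm holds its last target. There are 200 camera calls.

## Task

First take the brush off the crate and lay it flat, bristles down, in the middle of the yellow tray. Then take the two blue-capped bottles from the sloping rack beneath the lamp bar and stand them upright in free cells of the crate, one per cell, setting each gently down on its pad (neither dropped nor pressed hard). Leave the red-capped bottle in the rack and the bottles already in the crate where they are.

Things in the scene. Friction and masses are not known exactly. Their poses are not given: they have to be found in the camera images.
- bottle_a: white plastic bottle, 150 mm tall, 0.2 to 0.45 kg: body 56 mm in diameter up to 104 mm, shoulder and neck, blue cap 34 mm in diameter from 120 to 150 mm above the underside. Origin: centre of its underside, z along its axis to the cap. Starts in any of the rack's three channels, leaning 35 degrees from vertical, cap over the rack's front (towards the middle of the table)
- bottle_b: white plastic bottle, 150 mm tall, 0.2 to 0.45 kg: body 56 mm in diameter up to 104 mm, shoulder and neck, blue cap 34 mm in diameter from 120 to 150 mm above the underside. Origin: centre of its underside, z along its axis to the cap. Starts in any of the rack's three channels, leaning 35 degrees from vertical, cap over the rack's front (towards the middle of the table)
- bottle_red: white plastic bottle, 150 mm tall, 0.2 to 0.45 kg: body 56 mm in diameter up to 104 mm, shoulder and neck, red cap 34 mm in diameter from 120 to 150 mm above the underside. Origin: centre of its underside, z along its axis to the cap. Starts in any of the rack's three channels, leaning 35 degrees from vertical, cap over the rack's front (towards the middle of the table); stays there
- rack: fixed aluminium rack, 300 mm wide (y), its front is its -x side. Origin: centre of underside. In each of 3 channels a bottle's underside centre is at (30, -90 or 0 or 90, 30) mm, its axis along (-0.573, 0, 0.820); sheet metal holds its lowest 80 mm. A white lamp bar over the bottles (x -28 to 22 mm, z 236 to 255 mm) bars the way from straight above, not along the bottles' axes
- crate: fixed blue crate, 148 (x) x 220 (y) x 85 mm high, 4 mm walls and dividers up to the rim, 2 x 3 square cells of 68 mm. Origin: centre of underside. The far row (x = 36 mm) is full. In the near row (x = -36 mm, by the robot) each cell's floor is a springy black rubber pad of unknown thickness (each its own), its top 8 to 38 mm above the crate's underside
- cell1 (a point): centre of the mouth of a near-row cell, at rim height, 85 mm above the crate's underside; cell 1 of 3 counted from the crate's +y end; axes as the crate's
- cell2 (a point): centre of the mouth of a near-row cell, at rim height, 85 mm above the crate's underside; cell 2 of 3 counted from the crate's +y end; axes as the crate's
- cell3 (a point): centre of the mouth of a near-row cell, at rim height, 85 mm above the crate's underside; cell 3 of 3 counted from the crate's +y end; axes as the crate's
- stored1: blue-capped bottle of the same shape and size, already standing in a cell of the crate's far row, underside 4 mm above the crate's. Origin: centre of its underside
- stored2: blue-capped bottle of the same shape and size, already standing in a cell of the crate's far row, underside 4 mm above the crate's. Origin: centre of its underside
- stored3: blue-capped bottle of the same shape and size, already standing in a cell of the crate's far row, underside 4 mm above the crate's. Origin: centre of its underside
- brush: wooden hand brush, 170 mm long (x), 50 wide (y), 67 high, lying bristles down over the crate's near row, on the rim and dividers. Origin: centre of its underside, z up. On top, 38 to 67 mm above the underside, is a grip ridge 100 mm long (x) and 26 mm wide (y)
- tray: fixed shallow yellow tray, 220 (x) x 100 (y) x 30 mm high, walls and floor 4 mm, open on top, empty. Origin: centre of its underside
There are look-alikes about, which are no part of the job. What is shaped like the brush but green, pink or turquoise is not meant.

How it is judged:
On the way:
1. the brush lies flat, bristles down, in the yellow tray, released (x of brush in the frame of tray between -0.03 and 0.03 m and y of brush in the frame of tray between -0.03 and 0.03 m and z of brush in the frame of tray below 0.015 m and angle between brush's own z axis and vertical below 0.15 rad and contact force between the fingers and brush below 0.1 N and linear speed of brush below 0.03 m/s), for 0.2 s.
At the end, for the whole second after the job is handed in: Brush flat in the yellow tray, within 30 mm of its middle each way; both blue-capped bottles upright (0.15 rad), at rest, within 14 mm of a near-row cell's centre, underside under 50 mm above the crate's; red and stored bottles within 20 mm of their starts, the stored ones upright (x of brush in the frame of tray between -0.03 and 0.03 m and y of brush in the frame of tray between -0.03 and 0.03 m and z of brush in the frame of tray below 0.015 m and angle between each of brush, bottle_a, bottle_b, stored1, stored2, stored3's own z axis and vertical below 0.15 rad and (horizontal distance between bottle_a and cell1 below 0.014 m or horizontal distance between bottle_a and cell2 below 0.014 m or horizontal distance between bottle_a and cell3 below 0.014 m) and z of each of bottle_a, bottle_b in the frame of crate below 0.05 m and linear speed of each of bottle_a, bottle_b below 0.02 m/s and (horizontal distance between bottle_b and cell1 below 0.014 m or horizontal distance between bottle_b and cell2 below 0.014 m or horizontal distance between bottle_b and cell3 below 0.014 m) and distance of each of bottle_red, stored1, stored2, stored3 from where it was at the start of the episode below 0.02 m); the robot touches nothing.
It fails at once if a blue-capped bottle from the rack pressed against the crate or a pad with more than 40 N (contact force between any of bottle_a, bottle_b and crate above 40 N).
It fails at once if bottle_a dropped: faster than 0.35 m/s while not held (a fall of about 6 mm) (contact force between the fingers and bottle_a below 0.1 N and linear speed of bottle_a above 0.35 m/s).
It fails at once if bottle_b dropped: faster than 0.35 m/s while not held (a fall of about 6 mm) (contact force between the fingers and bottle_b below 0.1 N and linear speed of bottle_b above 0.35 m/s).
It fails at once if the red-capped bottle moved more than 40 mm (distance of bottle_red from where it was at the start of the episode above 0.04 m).
It fails at once if a stored bottle moved more than 40 mm (distance of any of stored1, stored2, stored3 from where it was at the start of the episode above 0.04 m).
It also fails if it takes over 72 s, if anything falls off the work surface, if the arm or the gripper's body presses on something with over 40 N, if the wrist force passes 120 N, or if a joint passes its speed limit or range.

## Working session

There is one attempt and no reset: what is moved stays moved. The work goes in short steps, Python scripts to look and compute and a shell command to move; the robot and the scene stay as the last step left them, time stands still between calls to the robot, and variables do not carry over. Pictures are saved under pics/ and viewed, at most 10 in all, crops included, and the job is handed in when it is done.

```bash
mkdir -p pics; ls; cat > h.py <<'E'
import numpy as np, cv2
from scipy.spatial.transform import Rotation as R
from plant import status, imaging, job
def grab(n):
    im,d=imaging.get_image(n); np.savez(f'/tmp/{n}.npz',im=im,d=d); return im,d
def load(n):
    z=np.load(f'/tmp/{n}.npz'); return z['im'],z['d']
def cloud(n,d):
    p=imaging.camera_params(n); K=p['mtx']; r=R.from_rotvec(np.ravel(p['rvec'])); t=np.ravel(p['tvec'])
    v,u=np.mgrid[:d.shape[0],:d.shape[1]]
    c=np.stack([(u-K[0,2])/K[0,0]*d,(v-K[1,2])/K[1,1]*d,d],-1)
    return r.inv().apply((c-t).reshape(-1,3)).reshape(c.shape)
E
python3 - <<'E'
from h import *
for n in ['top','side']:
    im,d=grab(n); cv2.imwrite(f'pics/{n}0.png',im[...,::-1])
    print(n,imaging.camera_params(n))
print(status.get_obs())
E
```

```text
pics
top {'mtx': array([[432.64820212,   0.        , 316.29534994],
       [  0.        , 432.64820212, 201.90974494],
       [  0.        ,   0.        ,   1.        ]]), 'rvec': array([ 2.18621895, -2.13801241,  0.07280528]), 'tvec': array([-0.03741082,  0.47397184,  1.09329836])}
side {'mtx': array([[432.99518997,   0.        , 322.3900145 ],
       [  0.        , 432.99518997, 205.5040473 ],
       [  0.        ,   0.        ,   1.        ]]), 'rvec': array([ 2.06378335,  0.62474689, -0.36654845]), 'tvec': array([-0.35028219, -0.05373989,  1.54704319])}
{'clock': 0.1, 'q': array([-1.23864241,  0.4351655 ,  0.02497834,  1.57399096, -0.01160063,
        1.13398122, -0.07507843]), 'joint_vel': array([ 0.00019684, -0.00286728,  0.00195795, -0.00311874,  0.00032567,
       -0.00075611,  0.00062564]), 'effort': array([ 3.34843826e-03, -6.71754742e+01,  1.02820951e+00, -3.16906393e+01,
        1.57113414e-02,  7.06665029e-03, -1.78066483e-05]), 'eef_pos': array([0.26310604, 0.56643757, 0.23060277]), 'tcp_rot': array([-6.77586721e-01, -3.06747142e+00,  2.18190854e-03]), 'wrist_force': array([-0.0217556 , -0.30552917,  0.20142061]), 'torque': array([ 0.00640612, -0.04713861, -0.00333244]), 'grip_force': 0.0, 'finger_gap': 0.08550381102826352}
```

View pics/top0.png

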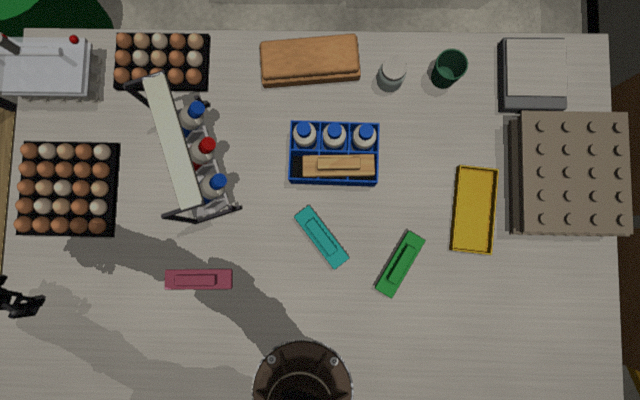

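View pics/side0.png

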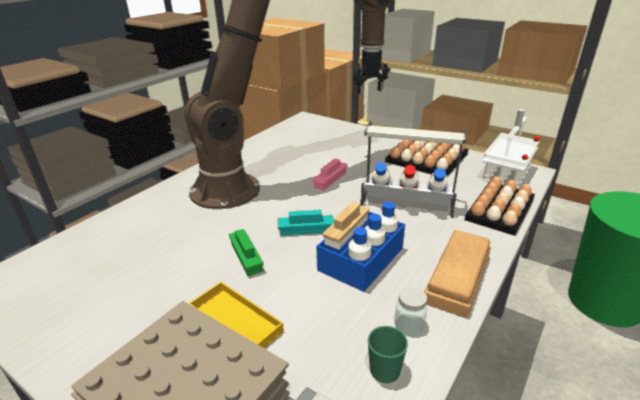

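Top view: the crate is at about (334,153) with the wooden brush at (339,165). The tray is at (474,210). The rack's blue caps are at (195,110) and (217,182), the red cap at (206,146), and the rack is yawed. The side view shows the same layout, with both blue caps outermost and red in the middle.

```bash
cat > m.py <<'E'
from h import *
im,d=load('top'); P=cloud('top',d); hsv=cv2.cvtColor(im,cv2.COLOR_RGB2HSV)
ims,ds=load('side'); S=cloud('side',ds); hs=cv2.cvtColor(ims,cv2.COLOR_RGB2HSV)
def rect(pts): 
    c,(w,h),a=cv2.minAreaRect((pts[:,:2]*1000).astype(np.float32)); return np.round(c,1),np.round([w,h],1),round(a,1),'zmed',np.round(np.median(pts[:,2])*1000,1)
def box(u0,u1,v0,v1,H,C): return H[v0:v1,u0:u1].reshape(-1,3).astype(int),C[v0:v1,u0:u1].reshape(-1,3)
def allp(sel,reg):
    out=[]
    for H,C,n in((hsv,P,'top'),(hs,S,'side')):
        h=H.reshape(-1,3).astype(int); c=C.reshape(-1,3)
        m=sel(h,c)&reg(c)&np.isfinite(c).all(1)
        out.append((n,c[m]))
    return out
E
python3 - <<'E'
from m import *
pt=lambda u,v:P[v,u]
print('pts brush',pt(339,163),'crate',pt(291,150),'tray',pt(474,210),'caps',pt(195,107),pt(206,144),pt(217,180),'table',pt(440,130))
near=lambda c0,r:(lambda c:np.hypot(c[:,0]-c0[0],c[:,1]-c0[1])<r)
# tray yellow
for n,c in allp(lambda h,c:(abs(h[:,0]-24)<6)&(h[:,1]>170)&(c[:,2]>0.02)&(c[:,2]<.05),near(pt(474,210),.15)): print('tray rim',n,len(c),rect(c) if len(c)>5 else'')
# crate blue rim
b=pt(334,150)
for n,c in allp(lambda h,c:(abs(h[:,0]-112)<12)&(h[:,1]>150)&(c[:,2]>0.075)&(c[:,2]<.095),near(b,.15)): print('crate rim',n,len(c),rect(c) if len(c)>5 else'')
# brush
for zr in((.1,.135),(.14,.17)):
  for n,c in allp(lambda h,c:(h[:,0]<25)&(h[:,1]>60)&(c[:,2]>zr[0])&(c[:,2]<zr[1]),near(pt(339,163),.13)): print('brush',zr,n,len(c),rect(c) if len(c)>5 else'')
# caps
for k,(u,v) in dict(a=(195,107),b=(217,180),s1=(304,127),s2=(334,127),s3=(365,129)).items():
  for n,c in allp(lambda h,c:(abs(h[:,0]-110)<12)&(h[:,1]>120)&(c[:,2]>0.115),near(pt(u,v),.04)): print(k,n,len(c),c.mean(0).round(4),c.max(0).round(3),c.min(0).round(3))
for n,c in allp(lambda h,c:((h[:,0]<6)|(h[:,0]>174))&(h[:,1]>150)&(c[:,2]>0.115),near(pt(206,144),.04)): print('red',n,len(c),c.mean(0).round(4),c.max(0).round(3),c.min(0).round(3))
# lamp bar
c=P[60:230,130:210].reshape(-1,3); print('lamp',rect(c[(c[:,2]>.225)&(c[:,2]<.275)]))
E
```

```text
pts brush [ 0.55274938 -0.08007217  0.15448945] crate [0.59711028 0.03731626 0.07851405] tray [ 0.46404234 -0.4358921   0.00246465] caps [0.6779603  0.2570475  0.15637607] [0.59068108 0.22682619 0.15756206] [0.50768593 0.19780876 0.15677348] table [ 0.67448156 -0.34915015  0.00151815]
tray rim top 447 (array([ 462.8, -446.5]), array([135.3, 217.5]), 84.3, 'zmed', np.float64(28.3))
tray rim side 417 (array([ 468.5, -429.1]), array([ 95.9, 221.6]), 84.5, 'zmed', np.float64(26.5))
crate rim top 746 (array([595.8, -67.2]), array([217.5, 146.2]), 89.1, 'zmed', np.float64(84.2))
crate rim side 595 (array([601.1, -68.7]), array([222.6, 147.7]), 89.2, 'zmed', np.float64(81.9))
brush (0.1, 0.135) top 987 (array([555.1, -79.8]), array([ 50. , 168.6]), 2.3, 'zmed', np.float64(122.6))
brush (0.1, 0.135) side 553 (array([559.2, -78.6]), array([ 52., 175.]), 1.3, 'zmed', np.float64(123.2))
brush (0.14, 0.17) top 520 (array([555. , -79.1]), array([27., 99.]), 1.5, 'zmed', np.float64(151.5))
brush (0.14, 0.17) side 292 (array([558.8, -79.9]), array([ 28.7, 103.6]), 2.8, 'zmed', np.float64(152.1))
a 
[... 319 characters left out ...]
.1524] [0.65  0.018 0.159] [ 0.618 -0.012  0.136]
s1 side 152 [ 0.641  -0.0024  0.147 ] [0.655 0.021 0.157] [ 0.623 -0.014  0.127]
s2 top 175 [ 0.6308 -0.0675  0.1523] [ 0.648 -0.053  0.159] [ 0.616 -0.083  0.131]
s2 side 165 [ 0.6384 -0.0751  0.1467] [ 0.652 -0.055  0.157] [ 0.62  -0.085  0.128]
s3 top 185 [ 0.6297 -0.1401  0.1521] [ 0.655 -0.125  0.158] [ 0.614 -0.157  0.116]
s3 side 179 [ 0.6373 -0.1479  0.1472] [ 0.65  -0.123  0.159] [ 0.619 -0.158  0.126]
red top 204 [0.5902 0.2269 0.1518] [0.609 0.248 0.165] [0.575 0.209 0.132]
red side 109 [0.5993 0.222  0.1494] [0.615 0.24  0.164] [0.584 0.208 0.126]
lamp (array([571.6, 291. ]), array([301.6,  97. ]), 19.0, 'zmed', np.float64(254.6))
```

```bash
cat > go.py <<'E'
from h import *
def go(p,z=(0,0,-1),y=(1,0,0),flip=None):
    o=status.get_obs(); T=R.from_rotvec(o['tcp_rot']); M=T.as_matrix()
    z=np.array(z,float);z/=np.linalg.norm(z); y=np.array(y,float); y-=y@z*z; y/=np.linalg.norm(y)
    if flip is None: flip=y@M[:,1]<0
    if flip:y=-y
    N=np.column_stack([np.cross(y,z),y,z]); rv=(T.inv()*R.from_matrix(N)).as_rotvec()
    dp=np.array(p)-o['eef_pos']
    print('t%.1f'%o['clock'],'pos',o['eef_pos'].round(4),'q',o['q'].round(2),'F',o['wrist_force'].round(1),'gap',o['finger_gap'].round(4),'grip',round(o['grip_force'],1))
    print(' turn units',(rv/.15).round(2),'| shift units before turn',(M.T@dp/.025).round(2),'after turn',(N.T@dp/.025).round(2))
def axes():
    M=R.from_rotvec(status.get_obs()['tcp_rot']).as_matrix(); print('tool x,y,z',M.T.round(3).tolist())
E
python3 - <<'E'
from m import *; from go import *
from scipy.optimize import least_squares
near=lambda c0,r:(lambda c:np.hypot(c[:,0]-c0[0],c[:,1]-c0[1])<r)
a=np.radians(19.2); rax=np.array([-np.sin(a),np.cos(a),0]); n=-.573*rax+np.array([0,0,.82]); n/=np.linalg.norm(n); print('n',n)
def fit(c,n,hmid):
    def res(b):
        v=c-b; s=v@n; r=np.linalg.norm(v-np.outer(s,n),axis=1)
        dr=r-.017; ds=abs(s-.135)-.015
        return np.where((dr>0)&(ds>0),np.hypot(dr,ds),np.maximum(dr,ds))
    f=least_squares(res,c.mean(0)-n*.135,loss='soft_l1',f_scale=.002); return f.x.round(4),abs(f.fun).mean().round(4)
blue=lambda h,c:(abs(h[:,0]-110)<12)&(h[:,1]>120)&(c[:,2]>.115)
red=lambda h,c:((h[:,0]<6)|(h[:,0]>174))&(h[:,1]>150)&(c[:,2]>.115)
B={}
for k,sel,c0,ax in(('a',blue,(.679,.254),n),('red',red,(.594,.225),n),('b',blue,(.51,.195),n),('s1',blue,(.636,0),[0,0,1]),('s2',blue,(.634,-.071),[0,0,1]),('s3',blue,(.634,-.144),[0,0,1])):
    for nm,c in allp(sel,near(c0,.04)): 
        x,e=fit(c,np.array(ax,float),0); B[k,nm]=x; print(k,nm,x,e)
for nm in('top','side'):
    v=B['a',nm]-B['b',nm]; print('yaw',np.degrees(np.arctan2(v[1],v[0])),np.linalg.norm(v))
for n_,c in allp(lambda h,c:(abs(h[:,0]-24)<6)&(h[:,1]>170)&(c[:,2]>0.018)&(c[:,2]<.05)&(c[:,1]>-.5),near((.465,-.432),.13)): print('tray',n_,rect(c))
axes(); go((.557,-.0795,.20))
E
```

```text
n [ 0.18837194 -0.54093053  0.81970127]
a top [0.6525 0.333  0.0297] 0.001
a side [0.6545 0.3346 0.0306] 0.0014
red top [0.5676 0.3028 0.0298] 0.0011
red side [0.5704 0.3047 0.0304] 0.0016
b top [0.4827 0.273  0.0299] 0.001
b side [0.4845 0.2745 0.0315] 0.0015
s1 top [0.6355 0.0032 0.0039] 0.0012
s1 side [0.6367 0.0055 0.0044] 0.0011
s2 top [ 0.6334 -0.0679  0.0038] 0.0012
s2 side [ 0.6352 -0.0664  0.0047] 0.0011
s3 top [ 0.6323 -0.1407  0.004 ] 0.0012
s3 side [ 0.6335 -0.1397  0.0049] 0.001
yaw 19.46121234689876 0.1800890890642739
yaw 19.469999393577062 0.1803131165500724
tray top (array([ 464.5, -428.7]), array([ 99.5, 217.2]), 84.6, 'zmed', np.float64(27.8))
tray side (array([ 468.5, -429.1]), array([ 95.9, 221.6]), 84.5, 'zmed', np.float64(25.2))
tool x,y,z [[-0.907, 0.421, -0.0], [0.421, 0.907, -0.001], [-0.0, -0.001, -1.0]]Traceback (most recent call last):
  File "<stdin>", line 20, in <module>
  File "go.py", line 9, in go
    print('t%.1f'%o['clock'],'pos',o['eef_pos'].round(4),'q',o['q'].round(2),'F',o['wrist_force'].round(1),'gap',o['finger_gap'].round(4),'grip',round(o['grip_force'],1))
                                                                                                                 ^^^^^^^^^^^^^^^^^^^^^
AttributeError: 'float' object has no attribute 'round'
```

```bash
sed -i "s/o\['finger_gap'\].round(4)/round(o['finger_gap'],4)/" go.py
python3 -m handwheel '[[0,0,-1,0,0,0,0],[0,0,-1,0,0,0,0],[0,0,-1,0,0,0,0],[0,0,-1,0,0,0,0]]' 40
python3 -c "
from go import *
go((.557,-.0795,.33))"
```

```text
clock: 0.5
eef_pos: [0.2632, 0.5665, 0.3318]
tcp_rot: [-0.678, -3.067, 0.002]
wrist_force: [0.2, 0.4, -0.5]
finger_gap: 0.0426
grip_force: 0.0
t0.5 pos [0.2632 0.5665 0.3318] q [-1.25  0.38  0.03  1.41 -0.01  1.35 -0.07] F [ 0.2  0.4 -0.5] gap 0.0426 grip 0.0
 turn units [-0.01  0.    7.57] | shift units before turn [-21.55 -18.48   0.09] after turn [-25.84  11.75   0.07]
```

```bash

python3 -m handwheel '[[-0.9,-0.77,0,0,0,0,0],[-0.9,-0.77,0,0,0,0,0],[-0.9,-0.77,0,0,0,0,0],[-0.9,-0.77,0,0,0,0,0],[-0.9,-0.77,0,0,0,0,0],[-0.9,-0.77,0,0,0,0,0],[-0.9,-0.77,0,0,0,0,0],[-0.9,-0.77,0,0,0,0,0]]' >/dev/null
python3 -m handwheel '[[-0.9,-0.77,0,0,0,0,0],[-0.9,-0.77,0,0,0,0,0],[-0.9,-0.77,0,0,0,0,0],[-0.9,-0.77,0,0,0,0,0],[-0.9,-0.77,0,0,0,0,0],[-0.9,-0.77,0,0,0,0,0],[-0.9,-0.77,0,0,0,0,0],[-0.9,-0.77,0,0,0,0,0]]' >/dev/null
python3 -m handwheel '[[-0.9,-0.77,0,0,0,0,0],[-0.9,-0.77,0,0,0,0,0],[-0.9,-0.77,0,0,0,0,0],[-0.9,-0.77,0,0,0,0,0],[-0.9,-0.77,0,0,0,0,0],[-0.9,-0.77,0,0,0,0,0],[-0.9,-0.77,0,0,0,0,0],[-0.9,-0.77,0,0,0,0,0]]' 
python3 -c "
from go import *
go((.557,-.0795,.127),y=(1,-.035,0))
go((.557,-.0795,.127),y=(1,-.035,0),flip=True)"
```

```text
clock: 2.9
eef_pos: [0.5586, -0.0807, 0.331]
tcp_rot: [-0.677, -3.067, 0.0]
wrist_force: [-0.1, 0.0, -0.7]
finger_gap: 0.0427
grip_force: 0.0
t2.9 pos [ 0.5586 -0.0807  0.331 ] q [-0.31  0.28  0.48  1.6  -0.13  1.3   1.32] F [-0.1  0.  -0.7] gap 0.0427 grip 0.0
 turn units [-0.   -0.    7.81] | shift units before turn [0.07 0.02 8.16] after turn [ 0.04 -0.06  8.16]
t2.9 pos [ 0.5586 -0.0807  0.331 ] q [-0.31  0.28  0.48  1.6  -0.13  1.3   1.32] F [-0.1  0.  -0.7] gap 0.0427 grip 0.0
 turn units [  0.    -0.   -13.14] | shift units before turn [0.07 0.02 8.16] after turn [-0.04  0.06  8.16]
```

```bash

python3 -m handwheel '[[0,0,0,0,0,1,0],[0,0,0,0,0,1,0],[0,0,0,0,0,1,0],[0,0,0,0,0,1,0],[0,0,1,0,0,1,0],[0,0,1,0,0,1,0],[0,0,1,0,0,1,0],[0,0,1,0,0,0.81,0]]' 
python3 -m handwheel '[[0.05,-0.05,1,0,0,0,0],[0,0,1,0,0,0,0],[0,0,0,0,0,0,0]]' 
python3 -c "
from go import *
go((.557,-.0795,.127),y=(1,-.035,0))"
```

```text
clock: 3.7
eef_pos: [0.5581, -0.0795, 0.2302]
tcp_rot: [-2.267, -2.175, 0.0]
wrist_force: [-0.0, -0.6, -0.7]
finger_gap: 0.0425
grip_force: 0.0
clock: 4.0
eef_pos: [0.5549, -0.0777, 0.1783]
tcp_rot: [-2.257, -2.179, 0.007]
wrist_force: [0.4, 0.5, 0.2]
finger_gap: 0.0427
grip_force: 0.0
t4.0 pos [ 0.5549 -0.0777  0.1783] q [-0.42  0.43  0.65  1.83 -0.31  0.98  0.32] F [0.4 0.5 0.2] gap 0.0427 grip 0.0
 turn units [-0.04  0.   -0.  ] | shift units before turn [-0.07  0.1   2.05] after turn [-0.07  0.09  2.05]
```

```bash

python3 -m handwheel '[[-0.07,0.1,0.5,-0.04,0,0,0],[0,0,0.5,0,0,0,0],[0,0,0.5,0,0,0,0],[0,0,0.5,0,0,0,0],[0,0,0.05,0,0,0,0],[0,0,0,0,0,0,0.6],[0,0,0,0,0,0,0.6],[0,0,0,0,0,0,0.6]]' 40
python3 -m handwheel '[[0,0,0,0,0,0,0.8],[0,0,0,0,0,0,0.8]]' 40
python3 -c "
from go import *
go((.557,-.0795,.127),y=(1,-.035,0))"
```

```text
clock: 4.8
eef_pos: [0.56, -0.0802, 0.1304]
tcp_rot: [2.257, 2.178, 0.007]
wrist_force: [-0.1, 0.4, -3.4]
finger_gap: 0.025
grip_force: 42.4
clock: 5.0
eef_pos: [0.56, -0.0801, 0.1302]
tcp_rot: [2.257, 2.179, 0.007]
wrist_force: [0.7, 0.3, -3.1]
finger_gap: 0.0256
grip_force: 42.4
t5.0 pos [ 0.56   -0.0801  0.1302] q [-0.39  0.49  0.61  1.88 -0.36  0.87  0.37] F [ 0.7  0.3 -3.1] gap 0.0256 grip 42.4
 turn units [ 0.04 -0.   -0.  ] | shift units before turn [ 0.02 -0.12  0.13] after turn [ 0.02 -0.12  0.13]
```

```bash

python3 -m handwheel '[[0,0,-0.4,0,0,0,0.8],[0,0,-1,0,0,0,0.8],[0,0,-1,0,0,0,0.8],[0,0,-1,0,0,0,0.8],[0,0,-0.6,0,0,0,0.8]]' 40
python3 -c "
from go import *; axes()
go((.4665,-.429,.08),y=(.094,.9956,0),flip=False)
go((.4665,-.429,.08),y=(.094,.9956,0),flip=True)"
```

```text
clock: 5.5
eef_pos: [0.5599, -0.0806, 0.2328]
tcp_rot: [2.257, 2.177, 0.009]
wrist_force: [-0.2, 0.2, -2.7]
finger_gap: 0.0252
grip_force: 42.4
tool x,y,z [[0.036, 0.999, 0.0], [0.999, -0.036, 0.009], [0.009, -0.0, -1.0]]
t5.5 pos [ 0.5599 -0.0806  0.2328] q [-0.45  0.37  0.68  1.77 -0.27  1.09  0.29] F [-0.2  0.2 -2.7] gap 0.0252 grip 42.4
 turn units [  0.05   0.04 -10.08] | shift units before turn [-14.06  -3.28   6.08] after turn [  2.41 -14.22   6.11]
t5.5 pos [ 0.5599 -0.0806  0.2328] q [-0.45  0.37  0.68  1.77 -0.27  1.09  0.29] F [-0.2  0.2 -2.7] gap 0.0252 grip 42.4
 turn units [ 0.04 -0.05 10.86] | shift units before turn [-14.06  -3.28   6.08] after turn [-2.41 14.22  6.11]
```

```bash

python3 -m handwheel '[[-0.94,-0.22,0,0,0,0,0.8],[-0.94,-0.22,0,0,0,0,0.8],[-0.94,-0.22,0,0,0,0,0.8],[-0.94,-0.22,0,0,0,0,0.8],[-0.94,-0.22,0,0,0,0,0.8],[-0.94,-0.22,0,0,0,0,0.8],[-0.94,-0.22,0,0,0,0,0.8],[-0.94,-0.22,0,0,0,0,0.8]]' 40 >/dev/null
python3 -m handwheel '[[-0.94,-0.22,0,0,0,0,0.8],[-0.94,-0.22,0,0,0,0,0.8],[-0.94,-0.22,0,0,0,0,0.8],[-0.94,-0.22,0,0,0,0,0.8],[-0.94,-0.22,0,0,0,0,0.8],[-0.94,-0.22,0,0,0,0,0.8],[-0.94,-0.22,0,0,0,0,0.8],[0,0,0,0,0,0,0.8]]' >/dev/null
python3 -m handwheel '[[0,0,0,0,0,1,0.8],[0,0,0,0,0,1,0.8],[0,0,0,0,0,1,0.8],[0,0,0,0,0,1,0.8],[0,0,0,0,0,1,0.8],[0,0,0,0,0,1,0.8],[0,0,0,0,0,1,0.8],[0,0,0,0,0,1,0.8]]'  >/dev/null
python3 -m handwheel '[[0,0,0,0,0,1,0.8],[0,0,0,0,0,1,0.8],[0,0,0,0,0,0.85,0.8],[0,0,0,0,0,0,0.8]]' 
python3 - <<'E'
from go import *
go((.4665,-.429,.051),y=(.094,.9956,0))
for n in('top','side'):
    im,d=grab(n); cv2.imwrite(f'/tmp/{n}1.png',im[...,::-1])
t,s=[cv2.imread(f'/tmp/{n}1.png') for n in('top','side')]
cv2.imwrite('pics/1.png',np.hstack([cv2.resize(t[100:280,240:540],(450,270)),s[100:370,160:510]]))
E
```

```text
clock: 8.3
eef_pos: [0.4648, -0.4287, 0.2297]
tcp_rot: [-3.138, 0.146, -0.009]
wrist_force: [-0.4, -0.0, -2.8]
finger_gap: 0.0254
grip_force: 42.3
t8.3 pos [ 0.4648 -0.4287  0.2297] q [-0.01  0.66  1.14  1.62 -0.63  1.27 -0.42] F [-0.4 -0.  -2.8] gap 0.0254 grip 42.3
 turn units [-0.   -0.04  0.01] | shift units before turn [0.03 0.01 7.15] after turn [0.07 0.   7.15]
```

View pics/1.png

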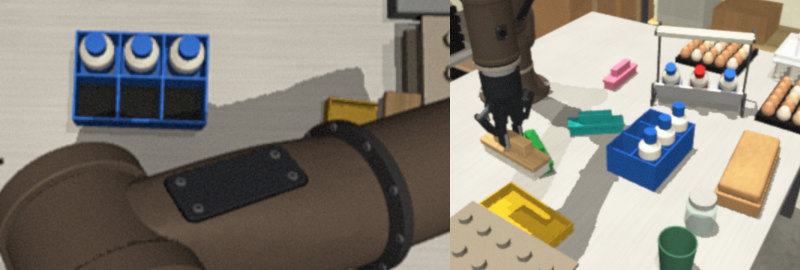

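The brush is held level and aligned over the tray (side panel, around (515,150)). The crate's three near cells, now with black pads showing, are clear at about (97,100), (140,100) and (183,100).

```bash

python3 -m handwheel '[[0.05,0,1,0,0,0,0.8],[0,0,1,0,0,0,0.8],[0,0,1,0,0,0,0.8],[0,0,1,0,0,0,0.8],[0,0,1,0,0,0,0.8],[0,0,0.9,0,0,0,0.8],[0,0,0.8,0,0,0,0.8],[0,0,0.2,0,0,0,0.8]]' 40
python3 - <<'E'
from go import *
go((.4665,-.429,.049),y=(.094,.9956,0))
for n in('top','side'):
    im,d=load(n); c=cloud(n,d).reshape(-1,3)
    for i,p in enumerate([(.5638,.0063),(.5623,-.0657),(.5608,-.1377)]):
        m=(np.hypot(c[:,0]-p[0],c[:,1]-p[1])<.02)&(c[:,2]<.08); z=c[m,2]; print(n,'cell',i+1,m.sum(),np.percentile(z,[10,50,90]).round(4) if m.sum() else'')
E
```

```text
clock: 9.2
eef_pos: [0.4662, -0.4283, 0.0553]
tcp_rot: [-3.136, 0.14, -0.007]
wrist_force: [-0.5, 0.3, -1.4]
finger_gap: 0.0254
grip_force: 42.3
t9.2 pos [ 0.4662 -0.4283  0.0553] q [ 0.08  0.83  0.96  1.78 -0.82  0.99 -0.27] F [-0.5  0.3 -1.4] gap 0.0254 grip 42.3
 turn units [-0.02 -0.03  0.03] | shift units before turn [0.01 0.03 0.25] after turn [0.01 0.03 0.25]
top cell 1 180 [0.0206 0.023  0.0258]
top cell 2 183 [0.0188 0.0215 0.0239]
top cell 3 186 [0.018  0.0207 0.0234]
side cell 1 0 
side cell 2 0 
side cell 3 0
```

```bash

python3 -m handwheel '[[0,0,0.08,0,0,0,0.8],[0,0,0.08,0,0,0,0.8]]'
python3 -m handwheel '[[0,0,0.06,0,0,0,0.8],[0,0,0,0,0,0,0.8]]'
python3 -m handwheel '[[0,0,0.04,0,0,0,0.8],[0,0,0,0,0,0,0.8]]'
```

```text
clock: 9.4
eef_pos: [0.467, -0.4302, 0.0541]
tcp_rot: [3.138, -0.143, 0.011]
wrist_force: [1.0, -0.8, -1.7]
finger_gap: 0.0252
grip_force: 42.3
clock: 9.6
eef_pos: [0.4669, -0.4299, 0.0522]
tcp_rot: [3.138, -0.144, 0.011]
wrist_force: [0.5, 1.0, -1.9]
finger_gap: 0.025
grip_force: 42.3
clock: 9.8
eef_pos: [0.4667, -0.4297, 0.0507]
tcp_rot: [-3.138, 0.145, -0.01]
wrist_force: [-0.2, -0.2, -2.7]
finger_gap: 0.0253
grip_force: 42.3
```

```bash

python3 -m handwheel '[[0,0,0.06,0,0,0,0.8],[0,0,0,0,0,0,0.8]]'
python3 -m handwheel '[[0,0,0.04,0,0,0,0.8],[0,0,0,0,0,0,0.8]]'
```

```text
clock: 10.0
eef_pos: [0.4671, -0.43, 0.0494]
tcp_rot: [3.138, -0.144, 0.011]
wrist_force: [1.3, 0.7, 0.9]
finger_gap: 0.025
grip_force: 41.3
clock: 10.2
eef_pos: [0.4673, -0.43, 0.0491]
tcp_rot: [3.138, -0.144, 0.012]
wrist_force: [0.3, 1.9, 8.9]
finger_gap: 0.0254
grip_force: 41.9
```

```bash

python3 -m handwheel '[[0,0,-0.06,0,0,0,0.8],[0,0,0,0,0,0,-0.1],[0,0,0,0,0,0,-0.1],[0,0,0,0,0,0,-0.1],[0,0,-0.5,0,0,0,-0.1],[0,0,-1,0,0,0,-0.3],[0,0,-1,0,0,0,-0.3],[0,0,-1,0,0,0,-0.3]]'
python3 -m handwheel '[[0,0,-1,0,0,0,-0.3],[0,0,-1,0,0,0,-0.3],[0,0,-1,0,0,0,-0.3],[0,0,-1,0,0,0,-0.3],[0,0,-1,0,0,0,-0.3],[0,0,-1,0,0,0,-0.3],[0,0,-1,0,0,0,-0.3],[0,0,0,0,0,0,-0.3]]'
python3 - <<'E'
from go import *
n=np.array([.191,-.540,.82]); b=np.array([.4836,.2738,.0305])
go(b+n*.3,z=-n,y=(.943,.333,0),flip=False)
go(b+n*.3,z=-n,y=(.943,.333,0),flip=True)
E
```

```text
clock: 11.0
eef_pos: [0.4658, -0.4299, 0.1388]
tcp_rot: [3.138, -0.146, 0.009]
wrist_force: [1.0, -0.5, -0.1]
finger_gap: 0.0554
grip_force: 0.0
clock: 11.8
eef_pos: [0.4648, -0.4313, 0.3163]
tcp_rot: [3.134, -0.146, 0.015]
wrist_force: [-1.2, -0.4, 0.0]
finger_gap: 0.0556
grip_force: 0.0
t11.8 pos [ 0.4648 -0.4313  0.3163] q [-0.02  0.6   1.19  1.48 -0.56  1.43 -0.48] F [-1.2 -0.4  0. ] gap 0.0556 grip 0.0
 turn units [  4.13   2.57 -12.85] | shift units before turn [  0.99 -21.92   1.53] after turn [15.05 10.11 12.45]
t11.8 pos [ 0.4648 -0.4313  0.3163] q [-0.02  0.6   1.19  1.48 -0.56  1.43 -0.48] F [-1.2 -0.4  0. ] gap 0.0556 grip 0.0
 turn units [ 2.29 -3.68  7.35] | shift units before turn [  0.99 -21.92   1.53] after turn [-15.05 -10.11  12.45]
```

```bash

python3 -m handwheel '[[0.05,-1,0,0,0,0,-0.3],[0.05,-1,0,0,0,0,-0.3],[0.05,-1,0,0,0,0,-0.3],[0.05,-1,0,0,0,0,-0.3],[0.05,-1,0,0,0,0,-0.3],[0.05,-1,0,0,0,0,-0.3],[0.05,-1,0,0,0,0,-0.3],[0.05,-1,0,0,0,0,-0.3]]' >/dev/null
python3 -m handwheel '[[0.05,-1,0,0,0,0,-0.3],[0.05,-1,0,0,0,0,-0.3],[0.05,-1,0,0,0,0,-0.3],[0.05,-1,0,0,0,0,-0.3],[0.05,-1,0,0,0,0,-0.3],[0.05,-1,0,0,0,0,-0.3],[0.05,-1,0,0,0,0,-0.3],[0.05,-1,0,0,0,0,-0.3]]' >/dev/null
python3 -m handwheel '[[0.05,-1,0,0,0,0,-0.3],[0.05,-1,0,0,0,0,-0.3],[0.05,-1,0,0,0,0,-0.3],[0,0,0,0,0,-1,-0.3],[0,0,0,0,0,-1,-0.3],[0,0,0,0,0,-1,-0.3],[0,0,0,0,0,-1,-0.3],[0,0,0,0,0,-1,-0.3]]'
python3 -m handwheel '[[0,0,0,0,0,-1,-0.3],[0,0,0,0,0,-1,-0.3],[0,0,0,0,0,-1,-0.3],[0,0,0,0,0,-1,-0.3],[0,0,0,0,0,-1,-0.3],[0,0,0,0,0,-1,-0.3],[0,0,0,0,0,-1,-0.3]]'
python3 - <<'E'
from go import *
n=np.array([.191,-.540,.82]); b=np.array([.4836,.2738,.0305])
go(b+n*.3,z=-n,y=(.943,.333,0),flip=False)
E
```

```text
clock: 14.2
eef_pos: [0.532, 0.0408, 0.3124]
tcp_rot: [2.969, 1.022, 0.008]
wrist_force: [0.1, -0.3, 0.0]
finger_gap: 0.0553
grip_force: 0.0
clock: 14.9
eef_pos: [0.532, 0.0407, 0.3124]
tcp_rot: [2.055, 2.37, 0.005]
wrist_force: [0.2, 1.3, -0.2]
finger_gap: 0.0559
grip_force: 0.0
t14.9 pos [0.532  0.0407 0.3124] q [-0.8   0.26  0.8   1.72 -0.19  1.24  0.19] F [ 0.2  1.3 -0.2] gap 0.0559 grip 0.0
 turn units [ 0.44  4.06 -1.26] | shift units before turn [2.77 0.75 1.44] after turn [1.28 1.28 2.64]
```

```bash

python3 -m handwheel '[[0,0,0,0.09,0.81,-0.25,-0.3],[0,0,0,0.09,0.81,-0.25,-0.3],[0,0,0,0.09,0.81,-0.25,-0.3],[0,0,0,0.09,0.81,-0.25,-0.3],[0,0,0,0.09,0.81,-0.25,-0.3],[0,0,0,0,0,0,-0.3]]'
python3 - <<'E'
from go import *
n=np.array([.191,-.540,.82]); b=np.array([.4836,.2738,.0305])
go(b+n*.3,z=-n,y=(.943,.333,0),flip=False)
E
```

```text
clock: 15.5
eef_pos: [0.5322, 0.0374, 0.3102]
tcp_rot: [-1.518, -2.113, -0.471]
wrist_force: [0.2, -1.0, -0.0]
finger_gap: 0.0556
grip_force: 0.0
t15.5 pos [0.5322 0.0374 0.3102] q [-0.26  0.47  0.66  1.6  -0.72  1.64  0.86] F [ 0.2 -1.  -0. ] gap 0.0556 grip 0.0
 turn units [ 0.01 -0.01 -0.1 ] | shift units before turn [1.45 1.29 2.65] after turn [1.43 1.32 2.65]
```

```bash

python3 -m handwheel '[[0.72,0.65,0,0,0,0,-0.3],[0.72,0.65,0,0,0,-0.1,-0.3],[0,0,0.9,0,0,0,-0.3],[0,0,0.9,0,0,0,-0.3],[0,0,0.85,0,0,0,-0.3],[0,0,0,0,0,0,-0.3]]'
python3 - <<'E'
from go import *
n=np.array([.191,-.540,.82]); b=np.array([.4836,.2738,.0305])
go(b+n*.2,z=-n,y=(.943,.333,0),flip=False)
E
```

```text
clock: 16.1
eef_pos: [0.5391, 0.1181, 0.2772]
tcp_rot: [-1.494, -2.134, -0.472]
wrist_force: [-0.6, 0.6, -0.6]
finger_gap: 0.0556
grip_force: 0.0
t16.1 pos [0.5391 0.1181 0.2772] q [-0.38  0.48  0.62  1.66 -0.77  1.52  0.8 ] F [-0.6  0.6 -0.6] gap 0.0556 grip 0.0
 turn units [-0.02  0.01  0.06] | shift units before turn [-0.23 -0.01  3.87] after turn [-0.23 -0.02  3.87]
```

```bash

python3 -m handwheel '[[-0.2,0,0.8,0,0,0.05,-0.3],[0,0,0.8,0,0,0,-0.3],[0,0,0.8,0,0,0,-0.3],[0,0,0.8,0,0,0,-0.3],[0,0,0.6,0,0,0,-0.3],[0,0,0,0,0,0,-0.3]]'
python3 - <<'E'
from go import *
n=np.array([.191,-.540,.82]); b=np.array([.4836,.2738,.0305])
go(b+n*.116,z=-n,y=(.943,.333,0),flip=False)
im,d=grab('side');cv2.imwrite('pics/2.png',cv2.resize(im[80:240,310:510],(800,640))[:600,:,::-1])
E
```

```text
clock: 16.7
eef_pos: [0.5236, 0.164, 0.1972]
tcp_rot: [-1.503, -2.128, -0.472]
wrist_force: [0.5, 0.0, -0.8]
finger_gap: 0.0557
grip_force: 0.0
t16.7 pos [0.5236 0.164  0.1972] q [-0.43  0.53  0.58  1.8  -0.84  1.34  0.86] F [ 0.5  0.  -0.8] gap 0.0557 grip 0.0
 turn units [-0.    0.01  0.01] | shift units before turn [ 0.02 -0.04  3.5 ] after turn [ 0.01 -0.05  3.5 ]
```

View pics/2.png

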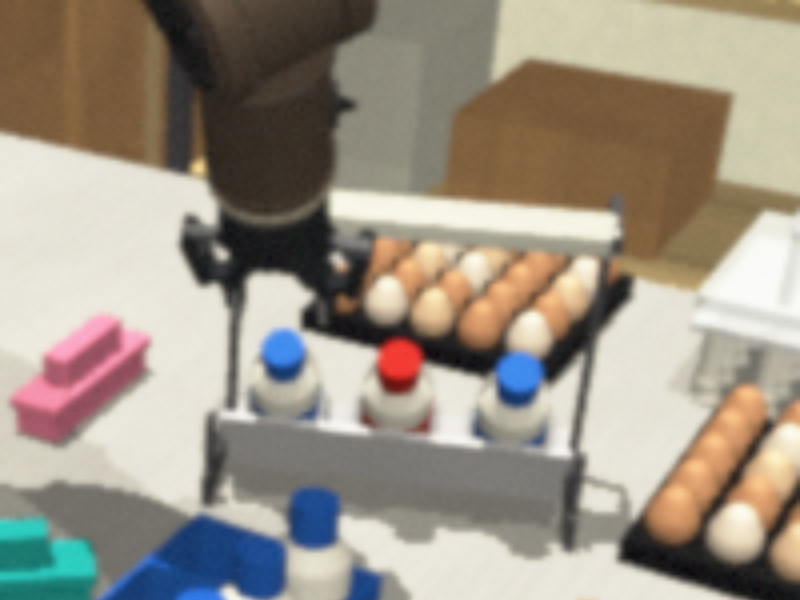

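The fingers straddle the left blue cap's axis (cap at (283,352), fingers at (205,260) and (335,285)). They are clear of the lamp bar and the red cap.

```bash

python3 -m handwheel '[[0,-0.04,0.7,0,0,0,-0.3],[0,0,0.7,0,0,0,-0.3],[0,0,0.5,0,0,0,-0.3]]'
python3 -m handwheel '[[0,0,0.5,0,0,0,-0.3],[0,0,0.5,0,0,0,-0.3],[0,0,0.5,0,0,0,-0.3],[0,0,0,0,0,0,-0.3]]'
python3 - <<'E'
from go import *
n=np.array([.191,-.540,.82]); b=np.array([.4836,.2738,.0305])
go(b+n*.116,z=-n,y=(.943,.333,0),flip=False)
E
```

```text
clock: 17.05
eef_pos: [0.5153, 0.1879, 0.159]
tcp_rot: [-1.506, -2.129, -0.476]
wrist_force: [-0.1, 0.7, 0.1]
finger_gap: 0.0555
grip_force: 0.0
clock: 17.45
eef_pos: [0.5064, 0.2094, 0.1267]
tcp_rot: [-1.503, -2.127, -0.472]
wrist_force: [-0.6, 0.0, 0.4]
finger_gap: 0.0554
grip_force: 0.0
t17.4 pos [0.5064 0.2094 0.1267] q [-0.48  0.6   0.52  1.9  -0.94  1.19  0.93] F [-0.6  0.   0.4] gap 0.0554 grip 0.0
 turn units [-0.    0.    0.01] | shift units before turn [ 0.04 -0.    0.08] after turn [ 0.04 -0.    0.08]
```

```bash

python3 -m handwheel '[[0,0,0.05,0,0,0,0],[0,0,0,0,0,0,0.3],[0,0,0,0,0,0,0.8],[0,0,0,0,0,0,0.8],[0,0,0,0,0,0,0.8]]' 60
python3 -m handwheel '[[0,0,-0.2,0,0,0,0.8],[0,0,-0.6,0,0,0,0.8],[0,0,-0.8,0,0,0,0.8],[0,0,-0.9,0,0,0,0.8],[0,0,-0.9,0,0,0,0.8],[0,0,-0.9,0,0,0,0.8],[0,0,-0.9,0,0,0,0.8],[0,0,-0.6,0,0,0,0.8]]' 60
python3 - <<'E'
from go import *
# upright target over cell 3 
go((.5608,-.1377,.32),z=(0,0,-1),y=(.943,.333,0),flip=False)
go((.5638,.0063,.32),z=(0,0,-1),y=(.943,.333,0),flip=False)
E
```

```text
clock: 17.95
eef_pos: [0.5075, 0.2086, 0.1272]
tcp_rot: [-1.505, -2.128, -0.475]
wrist_force: [-1.1, -3.1, 3.3]
finger_gap: 0.0324
grip_force: 60.0
clock: 18.75
eef_pos: [0.5356, 0.1289, 0.2478]
tcp_rot: [-1.507, -2.129, -0.476]
wrist_force: [0.2, -0.2, -3.4]
finger_gap: 0.0325
grip_force: 60.0
t18.8 pos [0.5356 0.1289 0.2478] q [-0.39  0.49  0.61  1.71 -0.79  1.45  0.83] F [ 0.2 -0.2 -3.4] gap 0.0325 grip 60.0
 turn units [ 0.03 -4.04 -0.01] | shift units before turn [-6.89 -2.57 -8.3 ] after turn [-10.39  -2.6   -2.89]
t18.8 pos [0.5356 0.1289 0.2478] q [-0.39  0.49  0.61  1.71 -0.79  1.45  0.83] F [ 0.2 -0.2 -3.4] gap 0.0325 grip 60.0
 turn units [ 0.03 -4.04 -0.01] | shift units before turn [-2.46 -0.55 -5.22] after turn [-5.   -0.57 -2.89]
```

```bash

python3 -m handwheel '[[0,0,-0.9,0,0,0,0.8],[0,0,-0.9,0,0,0,0.8],[0,0,-0.9,0,0,0,0.8],[-0.86,-0.32,-0.7,0,0,0,0.8],[-0.86,-0.32,-0.7,0,0,0,0.8],[-0.86,-0.32,-0.7,0,0,0,0.8],[-0.86,-0.32,-0.7,0,0,0,0.8],[-0.86,-0.32,-0.7,0,0,0,0.8]]' 60
python3 -m handwheel '[[-0.86,-0.32,-0.7,0,0,0,0.8],[-0.86,-0.32,-0.7,0,0,0,0.8],[-0.86,-0.32,-0.7,0,0,0,0.8],[0,0,0,0,-0.8,0,0.8],[0,0,0,0,-0.8,0,0.8],[0,0,0,0,-0.8,0,0.8],[0,0,0,0,-0.8,0,0.8],[0,0,0,0,-0.8,0,0.8]]' 60
python3 - <<'E'
from go import *
go((.5608,-.1377,.22),z=(0,0,-1),y=(.943,.333,0),flip=False)
axes()
E
```

```text
clock: 19.55
eef_pos: [0.5555, -0.0507, 0.312]
tcp_rot: [-1.505, -2.128, -0.474]
wrist_force: [0.4, -0.5, -2.9]
finger_gap: 0.0326
grip_force: 60.0
clock: 20.35
eef_pos: [0.5606, -0.136, 0.3186]
tcp_rot: [-1.815, -2.563, -0.008]
wrist_force: [-0.5, -0.2, -3.1]
finger_gap: 0.0323
grip_force: 60.3
t20.4 pos [ 0.5606 -0.136   0.3186] q [-0.45  0.36  0.85  1.61 -0.28  1.3   0.78] F [-0.5 -0.2 -3.1] gap 0.0323 grip 60.3
 turn units [ 0.02 -0.03 -0.01] | shift units before turn [-0.08 -0.03  3.94] after turn [-0.07 -0.02  3.94]
tool x,y,z [[-0.332, 0.943, 0.004], [0.943, 0.332, 0.003], [0.002, 0.005, -1.0]]
```

```bash
cat > held.py <<'E'
from h import *
from scipy.optimize import least_squares
def held(n='side',r=.05):
    o=status.get_obs(); t=o['eef_pos']; im,d=grab(n); c=cloud(n,d).reshape(-1,3)
    c=c[(np.hypot(c[:,0]-t[0],c[:,1]-t[1])<r)&(c[:,2]<t[2]-.02)&(c[:,2]>t[2]-.107)]
    f=lambda p: np.hypot(c[:,0]-p[0]-p[2]*(c[:,2]-t[2]+.06),c[:,1]-p[1]-p[3]*(c[:,2]-t[2]+.06))-.028
    s=least_squares(f,[t[0],t[1],0,0],loss='soft_l1',f_scale=.002); b=s.x[:2]-s.x[2:]*.056
    print(n,len(c),'mid',s.x[:2].round(4),'tilt',s.x[2:].round(3),'bottom xy',b.round(4),'minz',np.percentile(c[:,2],1).round(4),'err',abs(s.fun).mean().round(4),'tcp',t.round(4))
    return im
if __name__=='__main__':
    im=held(); held('top'); cv2.imwrite('/tmp/side.png',im[...,::-1])
E
python3 held.py
python3 -m handwheel '[[-0.07,-0.02,0.8,0,-0.03,0,0.8],[0,0,0.8,0,0,0,0.8],[0,0,0.8,0,0,0,0.8],[0,0,0,0,0,0,0.8]]' 60
python3 -c "
from held import *
from go import *
im=held(); go((.5608,-.1377,.15)); cv2.imwrite('pics/3.png',cv2.resize(im[100:300,260:480],(660,600))[...,::-1])"
```

```text
side 719 mid [ 0.5614 -0.1335] tilt [ 0.002 -0.006] bottom xy [ 0.5613 -0.1332] minz 0.2128 err 0.001 tcp [ 0.5606 -0.136   0.3186]
clock: 20.85
eef_pos: [0.5588, -0.1373, 0.2555]
tcp_rot: [-1.813, -2.556, -0.004]
wrist_force: [-0.5, 0.9, -2.7]
finger_gap: 0.0324
grip_force: 60.3
side 651 mid [ 0.5591 -0.1347] tilt [ 0.007 -0.005] bottom xy [ 0.5587 -0.1345] minz 0.1496 err 0.001 tcp [ 0.5588 -0.1373  0.2555]
t20.9 pos [ 0.5597 -0.1377  0.257 ] q [-0.43  0.41  0.83  1.7  -0.33  1.18  0.82] F [-0.2 -0.7 -2.3] gap 0.0322 grip 60.3
 turn units [-0.01 -0.04  2.24] | shift units before turn [-0.04  0.05  4.28] after turn [0.   0.05 4.28]Traceback (most recent call last):
  File "held.py", line 11, in <module>
    im=held(); held('top'); cv2.imwrite('/tmp/side.png',im[...,::-1])
               ~~~~^^^^^^^
  File "held.py", line 8, in held
    print(n,len(c),'mid',s.x[:2].round(4),'tilt',s.x[2:].round(3),'bottom xy',b.round(4),'minz',np.percentile(c[:,2],1).round(4),'err',abs(s.fun).mean().round(4),'tcp',t.round(4))
                                                                                                ~~~~~~~~~~~~~^^^^^^^^^^
    return _quantile_unchecked(
        a, q, axis, out, overwrite_input, method, keepdims, weights)
    return _ureduce(a,
                    func=_quantile_ureduce_func,
    ...<5 lines>...
                    overwrite_input=overwrite_input,
                    method=method)
    r = func(a, **kwargs)
    result = _quantile(arr,
                       quantiles=q,
    ...<2 lines>...
                       out=out,
                       weights=wgt)
    slices_having_nans = np.isnan(arr[-1, ...])
                                  ~~~^^^^^^^^^
IndexError: index -1 is out of bounds for axis 0 with size 0
```

View pics/3.png

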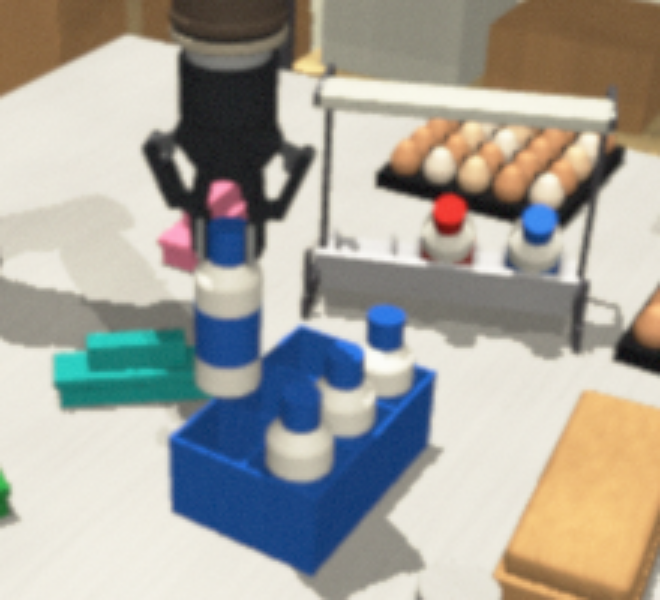

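The bottle hangs upright at about (228,310), above the free end cell, cell 3. The red cap and the other blue cap are still in the rack.

```bash

python3 -m handwheel '[[-0.07,0.02,0.5,0,-0.03,0,0.8],[0,0,0.6,0,0,0,0.8],[0,0,0.6,0,0,0,0.8],[0,0,0.6,0,0,0,0.8],[0,0,0.6,0,0,0,0.8],[0,0,0.5,0,0,0,0.8],[0,0,0.3,0,0,0,0.8],[0,0,0,0,0,0,0.8]]' 60
python3 -m handwheel '[[0,0,0.1,0,0,0,0.8],[0,0,0.1,0,0,0,0.8],[0,0,0,0,0,0,0.8]]' 60
```

```text
clock: 21.7
eef_pos: [0.5615, -0.1383, 0.1643]
tcp_rot: [1.815, 2.564, 0.001]
wrist_force: [-0.8, 0.2, -1.9]
finger_gap: 0.0325
grip_force: 60.6
clock: 22.0
eef_pos: [0.562, -0.1383, 0.1604]
tcp_rot: [1.813, 2.563, 0.002]
wrist_force: [-0.0, -0.0, -2.8]
finger_gap: 0.0326
grip_force: 60.6
```

```bash

python3 -m handwheel '[[0,0,0.15,0,0,0,0.8],[0,0,0.15,0,0,0,0.8],[0,0,0,0,0,0,0.8]]' 60 | grep -E "eef|wrist"
python3 -m handwheel '[[0,0,0.12,0,0,0,0.8],[0,0,0.12,0,0,0,0.8],[0,0,0,0,0,0,0.8]]' 60| grep -E "eef|wrist"
```

```text
eef_pos: [0.5617, -0.1382, 0.1522]
wrist_force: [-0.5, 0.5, -2.5]
eef_pos: [0.5617, -0.1383, 0.1463]
wrist_force: [-0.1, 0.2, -1.9]
```

```bash

python3 -m handwheel '[[0,0,0.08,0,0,0,0.8],[0,0,0.04,0,0,0,0.8],[0,0,0,0,0,0,0.8]]' 60 | grep -E "eef|wrist"
python3 -m handwheel '[[0,0,0.06,0,0,0,0.8],[0,0,0,0,0,0,0.8]]' 60| grep -E "eef|wrist"
```

```text
eef_pos: [0.5619, -0.1384, 0.1436]
wrist_force: [-0.1, 0.2, -2.9]
eef_pos: [0.5619, -0.1384, 0.1421]
wrist_force: [-0.1, -0.2, -3.2]
```

```bash

python3 -m handwheel '[[0,0,0.06,0,0,0,0.8],[0,0,0,0,0,0,0.8]]' 60 | grep -E "eef|wrist"
python3 -m handwheel '[[0,0,0.06,0,0,0,0.8],[0,0,0,0,0,0,0.8]]' 60| grep -E "eef|wrist"
```

```text
eef_pos: [0.5619, -0.1383, 0.1406]
wrist_force: [-0.3, -0.2, -2.5]
eef_pos: [0.562, -0.1385, 0.1394]
wrist_force: [-1.2, 0.4, 0.7]
```

```bash

python3 -m handwheel '[[0,0,0,0,0,0,0.8]]' 60| grep -E "eef|wrist"
python3 -m handwheel '[[0,0,0,0,0,0,0.1],[0,0,0,0,0,0,-0.1],[0,0,0,0,0,0,-0.1],[0,0,0,0,0,0,-0.1]]' 20
python3 -m handwheel '[[0,0,-0.5,0,0,0,-0.1],[0,0,-0.8,0,0,0,-0.1],[0,0,-1,0,0,0,-0.1],[0,0,-1,0,0,0,-0.1],[0,0,-1,0,0,0,-0.3],[0,0,-1,0,0,0,-0.3],[0,0,-0.8,0,0,0,-0.3],[0,0,0,0,0,0,-0.3]]'
python3 - <<'E'
from go import *
n=np.array([.191,-.540,.82]); a=np.array([.6535,.3338,.030])
go(a+n*.3,z=-n,y=(.943,.333,0))
im,d=grab('side');cv2.imwrite('pics/4.png',cv2.resize(im[80:300,220:500],(760,597))[:,:,::-1])
E
```

```text
eef_pos: [0.5621, -0.1385, 0.1395]
wrist_force: [-0.9, -0.3, 0.3]
clock: 24.0
eef_pos: [0.5621, -0.1384, 0.1393]
tcp_rot: [1.814, 2.563, 0.002]
wrist_force: [-0.3, -1.0, -0.2]
finger_gap: 0.0468
grip_force: 0.0
clock: 24.8
eef_pos: [0.5629, -0.1393, 0.2954]
tcp_rot: [1.812, 2.559, 0.005]
wrist_force: [0.6, -0.2, 0.5]
finger_gap: 0.0556
grip_force: 0.0
t24.8 pos [ 0.5629 -0.1393  0.2954] q [-0.45  0.38  0.85  1.64 -0.3   1.25  0.8 ] F [ 0.6 -0.2  0.5] gap 0.0556 grip 0.0
 turn units [0.05 4.09 0.01] | shift units before turn [9.77 9.71 0.81] after turn [7.56 9.72 6.23]
```

View pics/4.png

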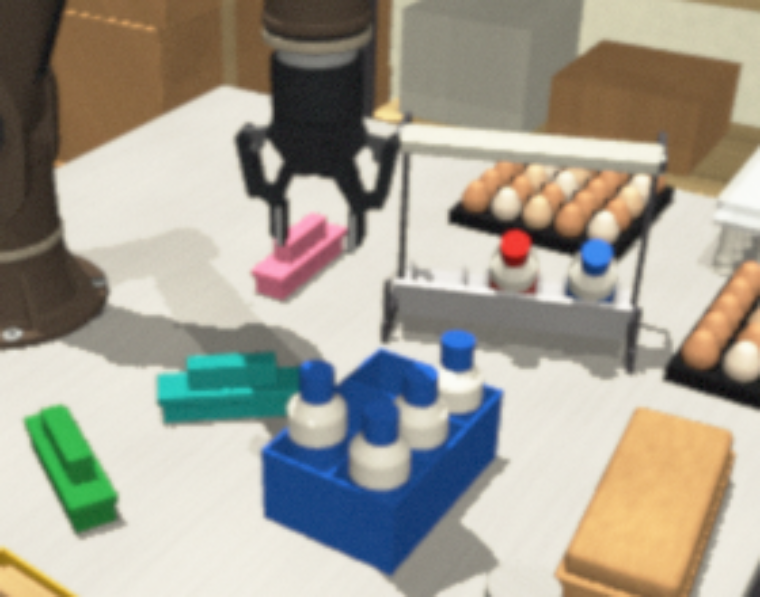

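The first bottle stands upright in cell 3 at about (317,410), released. Next is bottle a, cap at (597,255).

```bash

python3 -m handwheel '[[0.75,0.97,0,0,0,0,-0.3],[0.75,0.97,0,0,0,0,-0.3],[0.75,0.97,0,0,0,0,-0.3],[0,0,0,0.01,0.82,0,-0.3],[0,0,0,0.01,0.82,0,-0.3],[0,0,0,0.01,0.82,0,-0.3],[0,0,0,0.01,0.82,0,-0.3],[0,0,0,0.01,0.82,0,-0.3]]'
python3 - <<'E'
from go import *
n=np.array([.191,-.540,.82]); a=np.array([.6535,.3338,.030])
go(a+n*.3,z=-n,y=(.943,.333,0))
E
```

```text
clock: 25.65
eef_pos: [0.6115, -0.0615, 0.2918]
tcp_rot: [-1.497, -2.117, -0.474]
wrist_force: [0.1, 1.3, 0.5]
finger_gap: 0.0555
grip_force: 0.0
t25.6 pos [ 0.6115 -0.0615  0.2918] q [-0.04  0.67  0.62  1.31 -0.75  1.78  0.94] F [0.1 1.3 0.5] gap 0.0555 grip 0.0
 turn units [-0.03 -0.06 -0.01] | shift units before turn [5.73 6.87 4.82] after turn [5.77 6.85 4.8 ]
```

```bash

python3 -m handwheel '[[0.72,0.86,0.4,-0.03,-0.06,0,-0.3],[0.72,0.86,0.4,0,0,0,-0.3],[0.72,0.86,0.4,0,0,0,-0.3],[0.72,0.86,0.4,0,0,0,-0.3],[0.72,0.86,0.4,0,0,0,-0.3],[0.72,0.86,0.4,0,0,0,-0.3],[0.72,0.86,0.4,0,0,0,-0.3],[0.7,0.84,0.4,0,0,0,-0.3]]'
python3 -m handwheel '[[0,0,0,0,0,0,-0.3],[0,0,0,0,0,0,-0.3]]'
python3 - <<'E'
from go import *
n=np.array([.191,-.540,.82]); a=np.array([.6535,.3338,.030])
go(a+n*.2,z=-n,y=(.943,.333,0))
E
```

```text
clock: 26.45
eef_pos: [0.7191, 0.1514, 0.3067]
tcp_rot: [-1.507, -2.127, -0.467]
wrist_force: [1.3, 1.2, 0.4]
finger_gap: 0.0557
grip_force: 0.0
clock: 26.65
eef_pos: [0.7186, 0.1508, 0.3063]
tcp_rot: [-1.506, -2.128, -0.466]
wrist_force: [0.0, -0.6, 0.0]
finger_gap: 0.0552
grip_force: 0.0
t26.6 pos [0.7186 0.1508 0.3063] q [-0.28  0.77  0.58  1.08 -0.9   1.74  0.58] F [ 0.  -0.6  0. ] gap 0.0552 grip 0.0
 turn units [-0.02  0.03 -0.01] | shift units before turn [0.07 0.   5.51] after turn [ 0.04 -0.01  5.51]
```

```bash

python3 -m handwheel '[[0.05,0,0.8,-0.02,0.03,0,-0.3],[0,0,0.9,0,0,0,-0.3],[0,0,0.9,0,0,0,-0.3],[0,0,0.9,0,0,0,-0.3],[0,0,0.9,0,0,0,-0.3],[0,0,0.8,0,0,0,-0.3],[0,0,0.3,0,0,0,-0.3],[0,0,0,0,0,0,-0.3]]'
python3 - <<'E'
from go import *
n=np.array([.191,-.540,.82]); a=np.array([.6535,.3338,.030])
go(a+n*.116,z=-n,y=(.943,.333,0))
E
```

```text
clock: 27.45
eef_pos: [0.6919, 0.225, 0.1946]
tcp_rot: [-1.507, -2.123, -0.473]
wrist_force: [0.4, -0.3, 0.1]
finger_gap: 0.0551
grip_force: 0.0
t27.4 pos [0.6919 0.225  0.1946] q [-0.39  0.79  0.55  1.32 -0.94  1.5   0.66] F [ 0.4 -0.3  0.1] gap 0.0551 grip 0.0
 turn units [ 0.01 -0.   -0.02] | shift units before turn [ 0.01 -0.    3.4 ] after turn [0.01 0.   3.4 ]
```

```bash

python3 -m handwheel '[[0,0,0.7,0,0,0,-0.3],[0,0,0.7,0,0,0,-0.3],[0,0,0.5,0,0,0,-0.3]]' | grep wrist
python3 -m handwheel '[[0,0,0.5,0,0,0,-0.3],[0,0,0.5,0,0,0,-0.3],[0,0,0.45,0,0,0,-0.3],[0,0,0,0,0,0,-0.3]]'
python3 - <<'E'
from go import *
n=np.array([.191,-.540,.82]); a=np.array([.6535,.3338,.030])
go(a+n*.116,z=-n,y=(.943,.333,0))
E
```

```text
wrist_force: [-0.2, -0.0, -0.5]
clock: 28.15
eef_pos: [0.6755, 0.2721, 0.1252]
tcp_rot: [-1.504, -2.124, -0.473]
wrist_force: [0.1, -0.2, -0.7]
finger_gap: 0.0555
grip_force: 0.0
t28.1 pos [0.6755 0.2721 0.1252] q [-0.45  0.83  0.52  1.42 -0.99  1.37  0.71] F [ 0.1 -0.2 -0.7] gap 0.0555 grip 0.0
 turn units [-0.   -0.01 -0.01] | shift units before turn [-0.03 -0.01 -0.02] after turn [-0.03 -0.01 -0.02]
```

```bash

python3 -m handwheel '[[0,0,0,0,0,0,0],[0,0,0,0,0,0,0.3],[0,0,0,0,0,0,0.8],[0,0,0,0,0,0,0.8],[0,0,0,0,0,0,0.8]]' 60
python3 -m handwheel '[[0,0,-0.2,0,0,0,0.8],[0,0,-0.6,0,0,0,0.8],[0,0,-0.8,0,0,0,0.8],[0,0,-0.9,0,0,0,0.8],[0,0,-0.9,0,0,0,0.8],[0,0,-0.9,0,0,0,0.8],[0,0,-0.9,0,0,0,0.8],[0,0,-0.9,0,0,0,0.8]]' 60
python3 -m handwheel '[[0,0,-0.9,0,0,0,0.8],[0,0,-0.9,0,0,0,0.8]]' 60
python3 - <<'E'
from go import *
go((.5638,.0063,.32),z=(0,0,-1),y=(.943,.333,0),flip=False)
E
```

```text
clock: 28.65
eef_pos: [0.6769, 0.2698, 0.1275]
tcp_rot: [-1.507, -2.125, -0.475]
wrist_force: [-3.4, -4.2, 5.3]
finger_gap: 0.0326
grip_force: 60.1
clock: 29.45
eef_pos: [0.7063, 0.1866, 0.2533]
tcp_rot: [-1.508, -2.126, -0.475]
wrist_force: [-0.6, 0.3, -3.2]
finger_gap: 0.0324
grip_force: 59.9
clock: 29.65
eef_pos: [0.7147, 0.1622, 0.2902]
tcp_rot: [-1.508, -2.126, -0.475]
wrist_force: [0.4, 0.3, -3.8]
finger_gap: 0.0326
grip_force: 59.9
t29.6 pos [0.7147 0.1622 0.2902] q [-0.3   0.76  0.58  1.13 -0.9   1.7   0.59] F [ 0.4  0.3 -3.8] gap 0.0326 grip 59.9
 turn units [ 0.02 -4.05 -0.02] | shift units before turn [-2.51 -7.75 -3.22] after turn [-3.87 -7.77 -1.19]
```

```bash

python3 -m handwheel '[[-0.31,-0.96,-0.4,0,0,0,0.8],[-0.31,-0.96,-0.4,0,0,0,0.8],[-0.31,-0.96,-0.4,0,0,0,0.8],[-0.31,-0.96,-0.4,0,0,0,0.8],[-0.31,-0.96,-0.4,0,0,0,0.8],[-0.31,-0.96,-0.4,0,0,0,0.8],[-0.31,-0.96,-0.4,0,0,0,0.8],[-0.31,-0.96,-0.4,0,0,0,0.8]]' 60
python3 -m handwheel '[[0,0,0,0,-0.81,0,0.8],[0,0,0,0,-0.81,0,0.8],[0,0,0,0,-0.81,0,0.8],[0,0,0,0,-0.81,0,0.8],[0,0,0,0,-0.81,0,0.8],[0,0,0,0,0,0,0.8]]' 60
python3 - <<'E'
from held import *; from go import *
go((.5638,.0063,.16),z=(0,0,-1),y=(.943,.333,0),flip=False)
held()
E
```

```text
clock: 30.45
eef_pos: [0.5644, 0.0074, 0.3195]
tcp_rot: [-1.509, -2.126, -0.476]
wrist_force: [-1.5, -0.5, -2.6]
finger_gap: 0.0329
grip_force: 60.6
clock: 31.05
eef_pos: [0.5647, 0.0142, 0.3195]
tcp_rot: [-1.807, -2.57, -0.006]
wrist_force: [-1.3, 2.0, -2.3]
finger_gap: 0.0323
grip_force: 60.6
t31.1 pos [0.5647 0.0142 0.3195] q [-0.69  0.32  0.78  1.63 -0.24  1.29  0.48] F [-1.3  2.  -2.3] gap 0.0323 grip 60.6
 turn units [ 0.02 -0.02  0.04] | shift units before turn [-0.3  -0.16  6.38] after turn [-0.29 -0.14  6.38]
side 629 mid [0.5659 0.0155] tilt [0.008 0.001] bottom xy [0.5655 0.0154] minz 0.2141 err 0.0011 tcp [0.5647 0.0142 0.3195]
```

```bash

python3 -m handwheel '[[-0.29,-0.15,0.6,0,-0.02,0.04,0.8],[0,0,0.8,0,0,0,0.8],[0,0,0.8,0,0,0,0.8],[0,0,0.6,0,0,0,0.8],[0,0,0,0,0,0,0.8],[0,0,0,0,0,0,0.8]]' 60
python3 - <<'E'
from held import *; from go import *
im=held(); go((.5638,.0063,.16),z=(0,0,-1),y=(.943,.333,0),flip=False)
cv2.imwrite('pics/5.png',cv2.resize(im[80:300,220:500],(760,597))[:,:,::-1])
E
```

```text
clock: 31.7
eef_pos: [0.5639, -0.001, 0.2491]
tcp_rot: [1.83, 2.553, 0.001]
wrist_force: [0.1, -0.7, -4.1]
finger_gap: 0.0324
grip_force: 60.4
side 581 mid [ 5.651e-01 -1.000e-04] tilt [ 0.011 -0.002] bottom xy [0.5645 0.    ] minz 0.1429 err 0.0013 tcp [ 0.5639 -0.001   0.2491]
t31.8 pos [ 0.5643 -0.0006  0.2495] q [-0.65  0.38  0.77  1.74 -0.28  1.14  0.53] F [-0.1 -0.6 -4.3] gap 0.0326 grip 60.4
 turn units [ 0.01  0.   -0.08] | shift units before turn [0.27 0.06 3.58] after turn [0.27 0.07 3.58]
```

View pics/5.png

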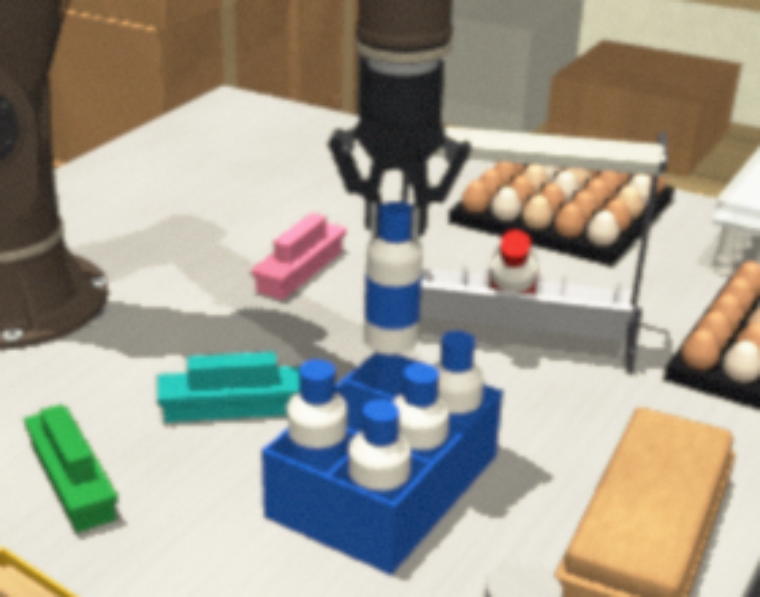

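Bottle a hangs upright at about (393,290) over cell 1. The first bottle is still in cell 3 and the red bottle is still in the rack.

```bash

python3 -m handwheel '[[0.2,0.04,0.3,0,0,-0.05,0.8],[0,0,0.3,0,0,0,0.8],[0,0,0,0,0,0,0.8],[0,0,0,0,0,0,0.8]]' 60
python3 - <<'E'
from go import *
go((.5633,.0053,.16),z=(0,0,-1),y=(.943,.333,0),flip=False)
E
```

```text
clock: 32.15
eef_pos: [0.5629, 0.0063, 0.2335]
tcp_rot: [1.815, 2.563, 0.0]
wrist_force: [0.4, 0.5, -3.3]
finger_gap: 0.0324
grip_force: 60.7
t32.1 pos [0.5629 0.0063 0.2335] q [-0.65  0.39  0.75  1.77 -0.29  1.1   0.54] F [ 0.4  0.5 -3.3] gap 0.0324 grip 60.7
 turn units [ 0.  0. -0.] | shift units before turn [-0.04 -0.    2.94] after turn [-0.04  0.    2.94]
```

```bash

python3 -m handwheel '[[-0.02,0,0.5,0,0,0,0.8],[0,0,0.6,0,0,0,0.8],[0,0,0.6,0,0,0,0.8],[0,0,0.6,0,0,0,0.8],[0,0,0.4,0,0,0,0.8],[0,0,0.2,0,0,0,0.8],[0,0,0.1,0,0,0,0.8],[0,0,0,0,0,0,0.8]]' 60
python3 -m handwheel '[[0,0,0.08,0,0,0,0.8],[0,0,0,0,0,0,0.8]]' 60 | grep -E "eef|wrist"
```

```text
clock: 32.95
eef_pos: [0.5635, 0.0056, 0.1587]
tcp_rot: [1.815, 2.563, 0.001]
wrist_force: [-0.4, -0.5, -4.2]
finger_gap: 0.0328
grip_force: 60.8
eef_pos: [0.5635, 0.0057, 0.1569]
wrist_force: [-1.3, -0.0, -2.8]
```

```bash

python3 -m handwheel '[[0,0,0.12,0,0,0,0.8],[0,0,0.12,0,0,0,0.8],[0,0,0,0,0,0,0.8]]' 60 | grep -E "eef|wrist"
python3 -m handwheel '[[0,0,0.08,0,0,0,0.8],[0,0,0.08,0,0,0,0.8],[0,0,0,0,0,0,0.8]]' 60| grep -E "eef|wrist"
```

```text
eef_pos: [0.5631, 0.0057, 0.1502]
wrist_force: [-0.5, -0.7, -4.7]
eef_pos: [0.5632, 0.0057, 0.1463]
wrist_force: [0.2, 0.1, -3.2]
```

```bash

python3 -m handwheel '[[0,0,0.06,0,0,0,0.8],[0,0,0,0,0,0,0.8]]' 60 | grep -E "eef|wrist"
python3 -m handwheel '[[0,0,0.06,0,0,0,0.8],[0,0,0,0,0,0,0.8]]' 60| grep -E "eef|wrist"
```

```text
eef_pos: [0.5633, 0.0056, 0.145]
wrist_force: [-0.5, 1.0, -3.6]
eef_pos: [0.5633, 0.0056, 0.1435]
wrist_force: [-1.1, -0.5, -3.4]
```

```bash

python3 -m handwheel '[[0,0,0.06,0,0,0,0.8],[0,0,0,0,0,0,0.8]]' 60 | grep -E "eef|wrist"
python3 -m handwheel '[[0,0,0,0,0,0,0.8]]' 60| grep -E "eef|wrist"
```

```text
eef_pos: [0.5634, 0.0056, 0.142]
wrist_force: [0.7, 0.2, -3.0]
eef_pos: [0.5634, 0.0056, 0.1421]
wrist_force: [-0.6, 0.1, -3.6]
```

```bash

python3 -m handwheel '[[0,0,0.06,0,0,0,0.8],[0,0,0,0,0,0,0.8]]' 60 | grep -E "eef|wrist"
python3 -m handwheel '[[0,0,0,0,0,0,0.8]]' 60| grep -E "eef|wrist"
```

```text
eef_pos: [0.5635, 0.0056, 0.1408]
wrist_force: [-0.2, -0.4, 1.6]
eef_pos: [0.5635, 0.0055, 0.1408]
wrist_force: [-1.2, 0.6, 0.6]
```

Contact: the pad now carries the bottle's weight. Releasing and backing off.

```bash

python3 -m handwheel '[[0,0,0,0,0,0,0.1],[0,0,0,0,0,0,-0.1],[0,0,0,0,0,0,-0.1],[0,0,0,0,0,0,-0.1]]' 20
python3 -m handwheel '[[0,0,-0.5,0,0,0,-0.1],[0,0,-0.8,0,0,0,-0.1],[0,0,-1,0,0,0,-0.1],[0,0,-1,0,0,0,-0.1],[0,0,-1,0,0,0,-0.1],[0,0,-1,0,0,0,-0.1],[0,0,-1,0,0,0,-0.1],[0,0,0,0,0,0,-0.1]]' >/dev/null
python3 -m handwheel '[[-1,0,0,0,0,0,-0.1],[-1,0,0,0,0,0,-0.1],[-1,-0.5,0,0,0,0,-0.1],[-1,-0.5,0,0,0,0,-0.1],[-1,-0.5,0,0,0,0,-0.1],[-1,-0.5,0,0,0,0,-0.1],[-1,-0.5,0,0,0,0,-0.1],[0,0,0,0,0,0,-0.1]]'
python3 - <<'E'
from h import *
for n in('top','side'):
    im,d=grab(n); cv2.imwrite(f'/tmp/{n}.png',im[...,::-1]); c=cloud(n,d).reshape(-1,3); h=cv2.cvtColor(im,cv2.COLOR_RGB2HSV).reshape(-1,3).astype(int)
    for k,p in dict(c1=(.5638,.0063),c3=(.5608,-.1377),s1=(.636,.004),s2=(.634,-.067),s3=(.633,-.14)).items():
        m=(np.hypot(c[:,0]-p[0],c[:,1]-p[1])<.03)&(abs(h[:,0]-110)<12)&(h[:,1]>120)&(c[:,2]>.145)&(c[:,2]<.19)
        if m.sum(): print(n,k,m.sum(),((c[m].max(0)+c[m].min(0))/2).round(4)[:2],c[m,2].max().round(4))
    m=(abs(c[:,0]-.466)<.12)&(abs(c[:,1]+.43)<.06)&(c[:,2]>.06)&(c[:,2]<.08)
    if m.sum()>5: print(n,'ridge',cv2.minAreaRect((c[m,:2]*1000).astype(np.float32)),np.median(c[m,2]))
t,s=cv2.imread('/tmp/top.png'),cv2.imread('/tmp/side.png')
cv2.imwrite('pics/6.png',np.hstack([cv2.resize(t[80:270,120:520],(400,190*400//400)),np.zeros((190,1,3),np.uint8),s[110:300,200:510]]))
cv2.imwrite('pics/6.png',np.vstack([t[60:270,120:520],s[100:360,140:540]]))
E
```

```text
clock: 35.15
eef_pos: [0.5635, 0.0056, 0.1407]
tcp_rot: [1.814, 2.563, 0.001]
wrist_force: [0.2, -0.1, -0.1]
finger_gap: 0.047
grip_force: 0.0
clock: 36.75
eef_pos: [0.5606, -0.1851, 0.2988]
tcp_rot: [1.822, 2.556, -0.002]
wrist_force: [0.4, -0.1, -0.1]
finger_gap: 0.0473
grip_force: 0.0
top c1 174 [0.5615 0.0049] 0.1762
top s1 162 [0.634  0.0033] 0.1585
top s2 160 [ 0.6326 -0.0672] 0.1581
top s3 16 [ 0.6376 -0.1303] 0.1569
top ridge ((468.92578125, -429.166015625), (26.63109016418457, 99.61487579345703), 85.47544860839844) 0.0705316304052161
side c1 146 [0.5657 0.0041] 0.1758
side c3 168 [ 0.5637 -0.1398] 0.1741
side s1 95 [0.6373 0.0027] 0.1574
side s2 102 [ 0.6365 -0.0702] 0.1567
side s3 115 [ 0.6342 -0.1419] 0.1569
side ridge ((472.4773254394531, -429.865966796875), (27.384326934814453, 100.11780548095703), 85.64871215820312) 0.07117632290653483
```

View pics/6.png

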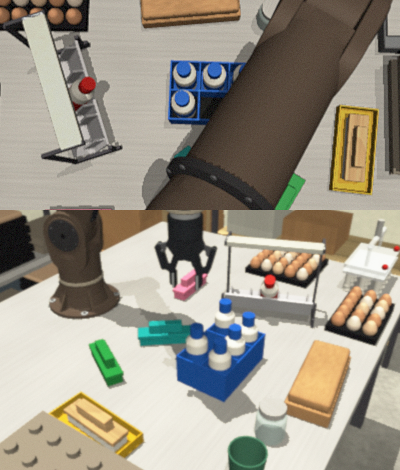

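The picture shows the brush flat in the middle of the tray (top panel (353,147)). Both bottles stand upright in cells 1 and 3, the red bottle is still in the rack at (83,90), and the stored bottles are unmoved. The arm is clear of everything.

```bash
python3 -c "
from plant import job
print(job.sign_off())"
```

```text
the job is handed in; nothing more can be done
None
```

I handed the job in with the brush flat in the middle of the yellow tray, both blue-capped bottles set gently down upright in cells 1 and 3, and the red and stored bottles still in their places; the sign-off gave no verdict.

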